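# Rake biofilm carriers into an even layer on a sprung drying screen

### The arm

A 7-joint arm with a two-finger parallel gripper is mounted at the origin on a cart in front of the work surface, level with it; the furniture and walls round the work are solid. World frame = base frame: x ahead of the robot, y to its left, z up, the work surface at z = 0. Lengths are in m, angles in degrees, forces in N, time in s.
With the tool pointing down it reaches from about 0.4 to 0.9 m from the base axis. Payload 5.5 kg.
Tool frame: the origin (TCP) lies midway between the tips of the shut fingers; the grasp point (between the pads) lies 19 mm behind it; z points along the fingers, y is the line along which they close (so a half turn about z gives the same grasp; the last joint's range is limited). The gripper opens to 92 mm and grips with 3 to 60 N. Pads are 19 mm wide; open, the fingers measure 130 mm over their backs; the gripper's body (75 mm by 190 mm) begins 47 mm behind the grasp point.
Start: joints at [90.596, 28.699, -24.465, 88.831, 12.651, 65.22, -12.049], TCP at [0.163, -0.629, 0.227] pointing down, gripper open.
Joint ranges: [-164.97, 164.97], [-17.58, 116.51], [-87.97, 89.64], [11.32, 138.91], [-80.73, 260.73], [10.89, 115.49], [-147.41, 147.41]. Speed limits (degrees/s): [147.25, 147.25, 180, 180, 180, 180, 180].

### API

Orientations are given as a 3x3 rotation matrix whose columns are the frame's x, y, z axes.
In Python, from cell import ctrl gives the robot as it stands.
- The arm moves only by the tool servo_tool, never from a script. Its argument "moves" is a list of rows, each an object of numbers: "gripper": the finger opening in mm, from 0 to 91.8; "tx", "ty", "tz": the shift along the world's x, y, z in mm; "yaw": the turn about the world's z in degrees. In form: [{"gripper": .., "tx": .., "ty": .., "tz": .., "yaw": ..}, ...]. A call has 1 to 10 rows; each row is the pose to reach, as a shift and turn from the pose commanded when the call began; what a row does not reach only later rows make up. A row lasts 1/10 s, in which the tool goes at most 50 mm and 8.59 degrees, less where a joint would pass 70% of its speed; a pose out of reach is approached as far as the arm can. A call with a gripper value outside its range is refused whole. The fingers move at their own pace and stop on an object; "force" is the grip in N (left out, the last holds). Time passes only in rows, so rows that repeat a pose let the fingers close. It gives the time, the measured TCP pose, the force, the opening and the grip force at its end, in the units of the state.
- ctrl.get_state(): the state, without advancing time (a new reading comes with each control period).
- ctrl.snapshot(name): name is "side" or "top"; returns the picture (384x512x3 uint8, red, green, blue); there is no depth.
- ctrl.camera_params(name): a dict with "fx", "fy", "cx", "cy" (pixels), "position" and "rotation" of the camera in the world. Camera axes: x right, y down, z forward; pixel columns grow to the right and rows downward; lengths in m; the calibration is good to about 2 mm. A picture is of the moment at which its call begins. camera_params takes no time and is no camera call.
- ctrl.sign_off(): hands the job in; it is judged then, once.
The state is a dict: "clock": time; "joint_pos": joint angles; "joint_velocities": joint speeds; "joint_torque": joint torques, N m; "tcp_pos": TCP position; "eef_rot": TCP orientation; "force": force on the tool from outside, world axes, zero at the start; "moment": the same for the moment, N m; "opening": opening from 0.0 (shut) to 1.0 (fully open); "grip_force": force on a finger pad.
Only numpy, scipy, OpenCV 4.12 (cv2) and the standard library are available. Lean on these libraries where they do the work, as an engineer would, in place of code of your own. Each camera call takes 0.05 s, during which the arm holds its last target. There are 200 camera calls.

### The job

The biofilm carriers were tipped in a heap at one end of the drying screen's deck. Take the rake from its stand, sweep the top ones off the heap with it, set its teeth down on the deck between the heap and the end wall and, keeping them lightly on the wires (a few newtons, never over 8, for the deck is sprung and the wires bend), draw carriers along until all eight lie flat in one even layer, none on another, with at least two in each third of the deck's length. Touch carriers and deck with the rake only. Then stand the rake fully home in its stand, and leave the things round about alone.

Things in the scene. Friction and masses are not known exactly. Their poses are not given: they have to be found in the camera images.
- screener: Bench vibrating drying screen, switched off, fixed to the table: grey housing 160 (x) by 262 (y) by 42 mm high; above it a steel deck on four coil springs. Origin under its middle, on the table, z up; y runs along the deck. The deck sinks 1 mm per 12 N pressed at its middle; near an end about seven times as far, since it rocks about x too, and it shifts by up to 1 mm as carriers move. Travel 8 mm.
- deck: Steel deck, an open tray 108 (x) by 216 mm (y) inside, flat floor of fine lengthwise wires (treat as smooth and closed), walls 22 mm above the floor, rim turned out 10 mm. Origin: middle of the floor's upper face, about 60 mm above the table; axes as the screener's. Dark weld lines across floor and rim at y = -36 and +36 mm mark its thirds. The wires bend under more than 8 N.
- rake: Hand rake 142 mm tall, 0.11 to 0.18 kg, upright in its stand. From below: four 5 mm teeth in a row along x (59 mm over all), 26 mm long; bar 64 (x) by 10 (y) by 16 mm; flange 84 (x) by 32 (y) by 4 mm, underside 42 mm up; blue handle 30 (x) by 22 mm (y), 54 to 142 mm up. Origin mid-row at the teeth's tips, z up the handle; drawn along its y. Alike both ways round.
- rake_grip (a point): On the rake's axis 102 mm above the tips of its teeth: where to pinch the handle, across its 22 mm (the rake's y).
- rake_seat (a point): On the rake's axis at the underside of the flange, 42 mm above the tips.
- rake_stand: Grey block fixed to the table on a steel foot plate 124 by 86 by 5 mm; 104 mm (x) by 66 mm (y) by 52 mm high, with a slot in its top 68 mm (x) by 14 mm (y), 46 mm deep with bevelled edges; the rake's teeth and bar hang in the slot and its flange rests on the block's top. Origin at the middle of its underside.
- stand_mouth (a point): Middle of the slot's mouth, at the top of the block (52 mm above the table); the rake is seated when its flange's underside lies here.
- carrier_1: Off-white plastic biofilm carrier, a ribbed wheel 25 mm across and 10 mm thick with a honeycomb inside (treat as solid), 18 to 35 g, one of eight alike; at the start lying flat in the lower layer of the heap at the deck's -y end. Origin at its centre; its z is the wheel's axis.
- carrier_2: Off-white plastic biofilm carrier, a ribbed wheel 25 mm across and 10 mm thick with a honeycomb inside (treat as solid), 18 to 35 g, one of eight alike; at the start lying flat in the lower layer of the heap at the deck's -y end. Origin at its centre; its z is the wheel's axis.
- carrier_3: Off-white plastic biofilm carrier, a ribbed wheel 25 mm across and 10 mm thick with a honeycomb inside (treat as solid), 18 to 35 g, one of eight alike; at the start lying flat in the lower layer of the heap at the deck's -y end. Origin at its centre; its z is the wheel's axis.
- carrier_4: Off-white plastic biofilm carrier, a ribbed wheel 25 mm across and 10 mm thick with a honeycomb inside (treat as solid), 18 to 35 g, one of eight alike; at the start lying flat in the lower layer of the heap at the deck's -y end. Origin at its centre; its z is the wheel's axis.
- carrier_5: Off-white plastic biofilm carrier, a ribbed wheel 25 mm across and 10 mm thick with a honeycomb inside (treat as solid), 18 to 35 g, one of eight alike; at the start lying flat in the lower layer of the heap at the deck's -y end. Origin at its centre; its z is the wheel's axis.
- carrier_6: Off-white plastic biofilm carrier, a ribbed wheel 25 mm across and 10 mm thick with a honeycomb inside (treat as solid), 18 to 35 g, one of eight alike; at the start lying flat in the lower layer of the heap at the deck's -y end. Origin at its centre; its z is the wheel's axis.
- carrier_7: Off-white plastic biofilm carrier, a ribbed wheel 25 mm across and 10 mm thick with a honeycomb inside (treat as solid), 18 to 35 g, one of eight alike; at the start lying flat on top of the heap at the deck's -y end. Origin at its centre; its z is the wheel's axis.
- carrier_8: Off-white plastic biofilm carrier, a ribbed wheel 25 mm across and 10 mm thick with a honeycomb inside (treat as solid), 18 to 35 g, one of eight alike; at the start lying flat on top of the heap at the deck's -y end. Origin at its centre; its z is the wheel's axis.
- sample_bottle: Sample bottle with a red cap, 52 mm across, 113 mm tall, standing behind and to the right; a bystander. Origin at the middle of its underside.
- petri_dish: Covered petri dish, 60 mm across, 15 mm high; a bystander. Origin at the middle of its underside.
- camera: Dark inspection camera, 66 by 111 by 29 mm, lying near the table's front edge; a bystander. Origin at the middle of its underside.
Things that resemble listed ones, but are neither listed nor needed, are in the scene too. Several things look just like the rake_stand: the one meant starts farthest from the robot's base. What is shaped like the carrier_8 but orange is not meant.

How it is judged:
By the outcome, as a careful person would: the job done as asked, in the order asked, and still so for the second after the job is handed in, with the robot touching nothing.
It also fails if it takes over 67 s, if anything falls off the work surface, if the arm or the gripper's body presses on something with over 40 N, if the wrist force passes 120 N, or if a joint passes its speed limit or range.

## Working session

There is one attempt and no reset: what is moved stays moved. The work goes in short steps, Python scripts to look and compute and a tool call to move; the robot and the scene stay as the last step left them, time stands still between calls to the robot, and variables do not carry over. Pictures are saved under pics/ and viewed, at most 10 in all, crops included, and the job is handed in when it is done.

Besides the shell and the picture viewer there is one more tool, called in YAML: its name, and indented under it one key for each argument. servo_tool: Moves the arm, as the interface text tells. Its arguments: {"type":"object","properties":{"moves":{"type":"array"},"force":{"type":"number"}},"required":["moves"]}

```bash
mkdir -p pics; cat > h.py <<'E'
from cell import ctrl
import numpy as np, cv2
def snap(cam,name,crop=None,scale=1):
    im=ctrl.snapshot(cam)
    im=np.ascontiguousarray(im[...,::-1])
    cv2.imwrite(f'pics/{name}_raw.png',im)
    if crop: x0,y0,x1,y1=crop; im=im[y0:y1,x0:x1]
    if scale!=1: im=cv2.resize(im,None,fx=scale,fy=scale,interpolation=cv2.INTER_CUBIC)
    cv2.imwrite(f'pics/{name}.png',im); return im
def P(cam):
    p=ctrl.camera_params(cam); return p,np.array(p['position']),np.array(p['rotation'])
def pix2w(cam,u,v,z):
    p,t,R=P(cam); d=R@np.array([(u-p['cx'])/p['fx'],(v-p['cy'])/p['fy'],1]); return t+d*(z-t[2])/d[2]
def w2pix(cam,X):
    p,t,R=P(cam); c=R.T@(np.array(X)-t); return np.array([p['fx']*c[0]/c[2]+p['cx'],p['fy']*c[1]/c[2]+p['cy']])
E
python3 - <<'E'
from h import *
a=snap('top','t0');b=snap('side','s0')
for c in('top','side'):print(ctrl.camera_params(c))
s=ctrl.get_state();print(s)
E
```

```text
{'fx': 465.85009313533357, 'fy': 465.85009313533357, 'cx': 255.5985384612718, 'cy': 186.20023360387387, 'position': array([ 0.41852897, -0.08616013,  1.17578122]), 'rotation': array([[ 0.00217635, -0.99530313,  0.09678298],
       [-0.99997834, -0.00156489,  0.00639326],
       [-0.00621177, -0.0967948 , -0.99528497]])}
{'fx': 373.36650842732246, 'fy': 373.36650842732246, 'cx': 254.91643229539565, 'cy': 189.60166930927295, 'position': array([0.45206337, 0.57233748, 0.64190978]), 'rotation': array([[-0.99783768, -0.03600235,  0.0549891 ],
       [-0.06535055,  0.63280309, -0.7715501 ],
       [-0.00701965, -0.77347532, -0.63378754]])}
{'clock': 0.1, 'joint_pos': array([ 90.59666257,  28.74832865, -24.45441104,  88.88584369,
        12.65227726,  65.21957995, -12.0482233 ]), 'joint_velocities': array([-0.02679278, -0.13708416, -0.13193741, -0.1086427 ,  0.09669717,
       -0.06228421, -0.02123838]), 'joint_torque': array([-1.09689802e-02, -5.67874074e+01, -5.83828479e+00, -2.79915404e+01,
       -6.89959712e-02,  2.40903668e-02,  4.21709524e-05]), 'tcp_pos': array([ 0.16236533, -0.62874096,  0.22578083]), 'eef_rot': array([[ 9.68199220e-01,  2.50180158e-01, -3.97706382e-04],
       [ 2.50180470e-01, -9.68197723e-01,  1.70310806e-03],
       [ 4.10254292e-05, -1.74844626e-03, -9.99998471e-01]]), 'force': array([0.30449165, 0.72724598, 0.06447728]), 'moment': array([0.03038784, 0.04851725, 0.02958334]), 'grip_force': 0.0, 'opening': 1.0028115390087555}
```

View pics/t0.png

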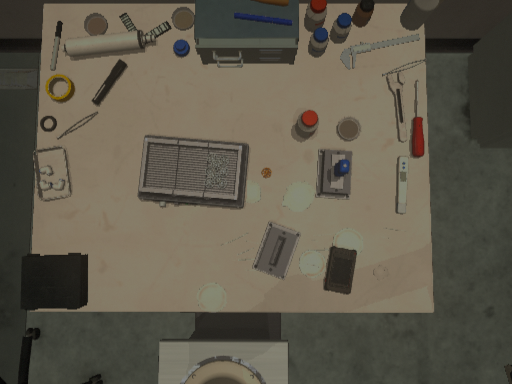

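View pics/s0.png

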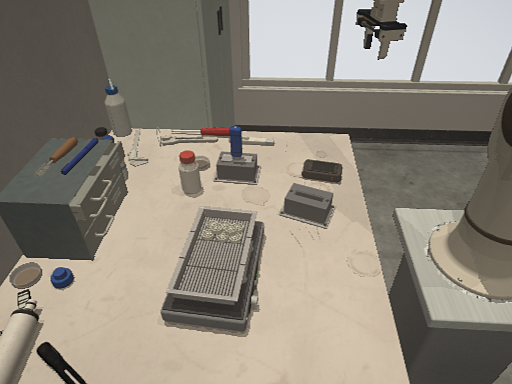

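The top view shows the deck at (193,170) with its heap at the right (-y) end, about (218,170). The rake with its blue handle at (342,167) stands in the block at (334,173). Possible confusions:
- **Stand:** the empty block at (277,249) is nearer the base, so it isn't the one meant.
- **Carrier:** the orange wheel at (266,173) isn't meant.
- **Rake:** the blue cap at (181,47) and the blue pen at (262,18) aren't rakes.

I'll check the choice in one close crop.

```bash
python3 - <<'E'
from h import *
im=cv2.imread('pics/t0_raw.png')[125:215,130:370]
cv2.imwrite('pics/t0c.png',cv2.resize(im,(798,300),interpolation=cv2.INTER_CUBIC))
a=cv2.resize(cv2.imread('pics/t0_raw.png')[135:210,300:370],None,fx=5.5,fy=5.5,interpolation=cv2.INTER_CUBIC) # x300,y135
b=cv2.resize(cv2.imread('pics/t0_raw.png')[130:212,132:255],None,fx=3,fy=3,interpolation=cv2.INTER_CUBIC)
c=np.zeros((600,800,3),np.uint8)
c[:a.shape[0],:a.shape[1]]=a; c[:b.shape[0],400:400+b.shape[1]]=b
cv2.imwrite('pics/t0c.png',c)
E
```

```text
(no output)
```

View pics/t0c.png

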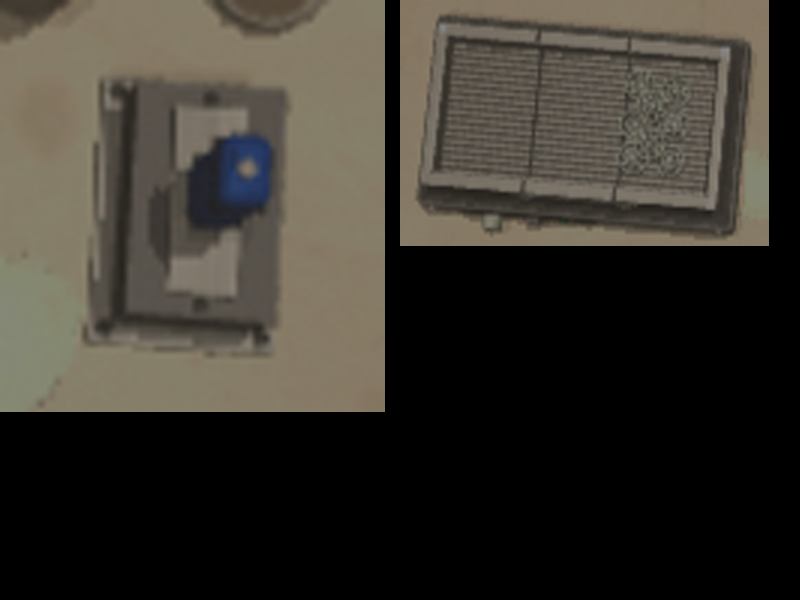

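The crop confirms the choice. The rake's blue cap has its centre dot at crop (248,168), and the flange corners are at (176,107), (248,107), (168,290) and (238,297). The deck's rim corners are near (440,20), (732,46), (716,210) and (424,183).

```bash
python3 - <<'E'
from h import *
L=lambda x,y:(300+x/5.5-.4,135+y/5.5-.4)
R=lambda x,y:(132+(x-400)/3-.3,130+y/3-.3)
print('handle top',pix2w('top',*L(246,169),.152))
f=[pix2w('top',*L(*q),.056)[:2] for q in((176,107),(248,107),(238,297),(168,290))]
print('flange',np.round(f,4),'c',np.mean(f,0))
d=f[0]+f[1]-f[2]-f[3];print('yaw of x axis',np.degrees(np.arctan2(d[1],d[0])),np.linalg.norm(d)/2)
s=[pix2w('top',*L(*q),.052)[:2] for q in((137,82),(286,92),(277,326),(126,316))]
print('block',np.round(s,4),'c',np.mean(s,0)); d=s[0]+s[1]-s[2]-s[3];print(np.degrees(np.arctan2(d[1],d[0])),np.linalg.norm(d)/2)
r=[pix2w('top',*R(*q),.082)[:2] for q in((440,20),(732,46),(716,210),(424,183))]
print('rim',np.round(r,4),'c',np.mean(r,0)); d=r[0]+r[3]-r[1]-r[2];print('y axis',np.degrees(np.arctan2(d[1],d[0])),np.linalg.norm(d)/2);d=r[0]+r[1]-r[3]-r[2];print('x axis',np.degrees(np.arctan2(d[1],d[0])),np.linalg.norm(d)/2)
st=ctrl.get_state();print(st['clock'])
E
```

```text
handle top [ 0.56484557 -0.27602869  0.152     ]
flange [[ 0.6062 -0.2634]
 [ 0.6062 -0.2952]
 [ 0.5219 -0.2894]
 [ 0.525  -0.2588]] c [ 0.56481377 -0.27669296]
yaw of x axis -3.5838865256841324 0.082884509523231
block [[ 0.618  -0.2469]
 [ 0.6136 -0.3128]
 [ 0.5095 -0.3071]
 [ 0.5138 -0.2408]] c [ 0.56375173 -0.27690188]
-3.2683388766646506 0.10430252735443706
rim [[ 0.644   0.1851]
 [ 0.6233 -0.0474]
 [ 0.4929 -0.0355]
 [ 0.5138  0.1944]] c [0.56849512 0.07414371]
y axis 84.85816231045901 0.23216910328684742
x axis -4.659400325329288 0.1307278876739312
0.1
```

servo_tool:
  moves:
    - {"gripper": 70,"tx": 20,"ty": 18,"yaw": -1}
    - {"gripper": 70,"tx": 55,"ty": 48,"yaw": -3}
    - {"gripper": 70,"tx": 90,"ty": 79,"yaw": -5}
    - {"gripper": 70,"tx": 125,"ty": 110,"yaw": -7}
    - {"gripper": 70,"tx": 160,"ty": 140,"yaw": -9}
    - {"gripper": 70,"tx": 195,"ty": 171,"yaw": -11}
    - {"gripper": 70,"tx": 230,"ty": 201,"yaw": -13}
    - {"gripper": 70,"tx": 265,"ty": 232,"yaw": -14}
    - {"gripper": 70,"tx": 300,"ty": 263,"yaw": -16}
    - {"gripper": 70,"tx": 330,"ty": 289,"yaw": -18}
  force: 50

```text
invalid input
```

servo_tool:
  moves:
    - {"gripper": 70,"tx": 20,"ty": 18,"tz": 0,"yaw": -1}
    - {"gripper": 70,"tx": 55,"ty": 48,"tz": 0,"yaw": -3}
    - {"gripper": 70,"tx": 90,"ty": 79,"tz": 0,"yaw": -5}
    - {"gripper": 70,"tx": 125,"ty": 110,"tz": 0,"yaw": -7}
    - {"gripper": 70,"tx": 160,"ty": 140,"tz": 0,"yaw": -9}
    - {"gripper": 70,"tx": 195,"ty": 171,"tz": 0,"yaw": -11}
    - {"gripper": 70,"tx": 230,"ty": 201,"tz": 0,"yaw": -13}
    - {"gripper": 70,"tx": 265,"ty": 232,"tz": 0,"yaw": -14}
    - {"gripper": 70,"tx": 300,"ty": 263,"tz": 0,"yaw": -16}
    - {"gripper": 70,"tx": 330,"ty": 289,"tz": 0,"yaw": -18}
  force: 50

```text
clock: 1.1
tcp_pos: [0.4942, -0.3378, 0.2265]
eef_rot: [[0.998, -0.061, 0.0], [-0.061, -0.998, 0.001], [-0.0, -0.001, -1.0]]
force: [0.4, -0.1, -0.4]
opening: 0.764
grip_force: 0.0
```

servo_tool:
  moves:
    - {"gripper": 60,"tx": 35,"ty": 30,"tz": 0,"yaw": 0}
    - {"gripper": 60,"tx": 62,"ty": 55,"tz": 0,"yaw": 0}
    - {"gripper": 60,"tx": 71,"ty": 63,"tz": -20,"yaw": 0}
    - {"gripper": 60,"tx": 71,"ty": 63,"tz": -45,"yaw": 0}
    - {"gripper": 60,"tx": 71,"ty": 63,"tz": -50,"yaw": 0}

```text
clock: 1.6
tcp_pos: [0.5617, -0.2758, 0.1733]
eef_rot: [[0.998, -0.06, -0.005], [-0.06, -0.998, 0.003], [-0.006, -0.002, -1.0]]
force: [-0.4, 0.3, -0.0]
opening: 0.653
grip_force: 0.0
```

```bash
python3 - <<'E'
from h import *
a=snap('side','s1',(200,120,290,200),6)
s=ctrl.get_state();print(s['tcp_pos'],s['clock'],s['joint_pos'].round(1))
t=s['tcp_pos'];
for n,X in dict(tcp=t,handletop=[.5645,-.2765,.152],flange=[.5645,-.2765,.056]).items():print(n,(w2pix('side',X)-[200,120])*6)
E
```

```text
[ 0.56161766 -0.27664141  0.17381421] 1.65 [ 45.   30.4 -29.   94.9  16.5  59.3 -82.7]
tcp [211.25748983  -1.36645217]
handletop [206.64643019  43.48689863]
flange [215.34849315 226.6499493 ]
```

View pics/s1.png

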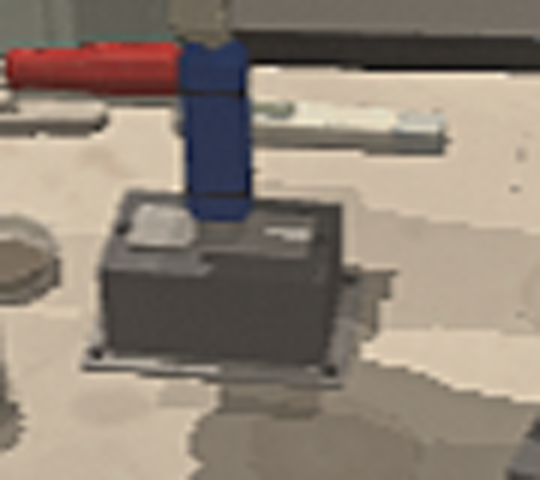

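The side crop shows the gripper directly above the handle. The handle's cap is at (213,43) in the crop, within about 3 mm of where I predicted. Next I go down and grip.

servo_tool:
  moves:
    - {"gripper": 60,"tx": 0,"ty": 0,"tz": -20,"yaw": 0}
    - {"gripper": 60,"tx": 0,"ty": 0,"tz": -50,"yaw": 0}
    - {"gripper": 60,"tx": 0,"ty": 0,"tz": -75,"yaw": 0}
    - {"gripper": 60,"tx": 0,"ty": 0,"tz": -84,"yaw": 0}
    - {"gripper": 40,"tx": 0,"ty": 0,"tz": -84,"yaw": 0}
    - {"gripper": 30,"tx": 0,"ty": 0,"tz": -84,"yaw": 0}

```text
clock: 2.25
tcp_pos: [0.5645, -0.278, 0.0942]
eef_rot: [[0.998, -0.062, 0.002], [-0.062, -0.998, -0.001], [0.002, 0.001, -1.0]]
force: [-0.4, -0.6, 0.9]
opening: 0.525
grip_force: 0.0
```

servo_tool:
  moves:
    - {"gripper": 24,"tx": 0,"ty": 0,"tz": 0,"yaw": 0}
    - {"gripper": 22,"tx": 0,"ty": 0,"tz": 0,"yaw": 0}
    - {"gripper": 15,"tx": 0,"ty": 0,"tz": 0,"yaw": 0}
    - {"gripper": 5,"tx": 0,"ty": 0,"tz": 0,"yaw": 0}
    - {"gripper": 5,"tx": 0,"ty": 0,"tz": 0,"yaw": 0}
    - {"gripper": 5,"tx": 0,"ty": 0,"tz": 0,"yaw": 0}

```text
clock: 2.85
tcp_pos: [0.564, -0.2775, 0.0934]
eef_rot: [[0.998, -0.061, 0.001], [-0.061, -0.998, -0.001], [0.001, 0.0, -1.0]]
force: [-0.5, 0.7, 5.9]
opening: 0.235
grip_force: 50.0
```

servo_tool:
  moves:
    - {"gripper": 5,"tx": 0,"ty": 0,"tz": 3,"yaw": 0}
    - {"gripper": 5,"tx": 0,"ty": 0,"tz": 10,"yaw": 0}
    - {"gripper": 5,"tx": 0,"ty": 0,"tz": 25,"yaw": 0}
    - {"gripper": 5,"tx": 0,"ty": 0,"tz": 45,"yaw": 0}
    - {"gripper": 5,"tx": 0,"ty": 0,"tz": 65,"yaw": 0}
    - {"gripper": 5,"tx": 0,"ty": 0,"tz": 85,"yaw": 0}
    - {"gripper": 5,"tx": 0,"ty": 0,"tz": 105,"yaw": 0}
    - {"gripper": 5,"tx": 0,"ty": 0,"tz": 110,"yaw": 0}
    - {"gripper": 5,"tx": 0,"ty": 0,"tz": 110,"yaw": 0}
    - {"gripper": 5,"tx": 0,"ty": 0,"tz": 110,"yaw": 0}

```text
clock: 3.85
tcp_pos: [0.563, -0.2772, 0.202]
eef_rot: [[0.998, -0.061, -0.001], [-0.061, -0.998, 0.0], [-0.001, -0.0, -1.0]]
force: [0.0, 0.4, -0.8]
opening: 0.236
grip_force: 50.0
```

servo_tool:
  moves:
    - {"gripper": 5,"tx": 0,"ty": 15,"tz": 0,"yaw": -1.4}
    - {"gripper": 5,"tx": 0,"ty": 45,"tz": 0,"yaw": -1.4}
    - {"gripper": 5,"tx": -1,"ty": 80,"tz": 0,"yaw": -1.4}
    - {"gripper": 5,"tx": -2,"ty": 120,"tz": 0,"yaw": -1.4}
    - {"gripper": 5,"tx": -2,"ty": 160,"tz": 0,"yaw": -1.4}
    - {"gripper": 5,"tx": -3,"ty": 200,"tz": 0,"yaw": -1.4}
    - {"gripper": 5,"tx": -4,"ty": 235,"tz": 0,"yaw": -1.4}
    - {"gripper": 5,"tx": -4,"ty": 251,"tz": 0,"yaw": -1.4}
    - {"gripper": 5,"tx": -4,"ty": 254,"tz": -10,"yaw": -1.4}
    - {"gripper": 5,"tx": -4,"ty": 254,"tz": -15,"yaw": -1.4}

```text
clock: 4.85
tcp_pos: [0.5585, -0.0236, 0.1858]
eef_rot: [[0.996, -0.085, -0.003], [-0.085, -0.996, -0.0], [-0.003, 0.0, -1.0]]
force: [0.2, -0.5, -2.7]
opening: 0.237
grip_force: 50.0
```

```bash
cat >> h.py <<'E'
C=np.array([.5685,.074]);YAW=np.radians(-4.9)
EX=np.array([np.cos(YAW),np.sin(YAW)]);EY=np.array([-EX[1],EX[0]])
def dk(x,y,z): # deck mm -> world m
    return np.r_[C+EX*x/1e3+EY*y/1e3,z/1e3]
def todk(p): d=(np.array(p)[:2]-C)*1e3; return np.array([d@EX,d@EY])
def rect(raw,z,cam='side',s=3):
    # rectify the deck plane at height z (mm): columns = y -115..115, rows = x 60..-60
    src=np.float32([w2pix(cam,dk(x,y,z)) for x,y in((60,-115),(60,115),(-60,115),(-60,-115))])
    dst=np.float32([(0,0),(230*s,0),(230*s,120*s),(0,120*s)])
    return cv2.warpPerspective(raw,cv2.getPerspectiveTransform(src,dst),(230*s,120*s),flags=cv2.INTER_CUBIC)
E
python3 - <<'E'
from h import *
snap('side','s2')
im=cv2.imread('pics/s2_raw.png')
s=ctrl.get_state();print(s['clock'],s['tcp_pos'],s['force'].round(2),todk(s['tcp_pos']))
A=cv2.resize(im[170:330,160:270],None,fx=3.7,fy=3.7,interpolation=cv2.INTER_CUBIC)
t=cv2.imread('pics/t0_raw.png')
B=rect(t,82,'top',1.7)  # initial, rim plane
D=rect(t,70,'top',1.7)
c=np.zeros((600,800,3),np.uint8);c[:A.shape[0],:A.shape[1]]=A
c[0:B.shape[0],408:408+B.shape[1]]=B;c[220:220+D.shape[0],408:408+D.shape[1]]=D
cv2.imwrite('pics/v5.png',c)
E
```

```text
4.9 [ 0.55804429 -0.02487365  0.18500703] [-0.84 -0.25 -1.8 ] [ -1.97201247 -99.4053933 ]Traceback (most recent call last):
  File "<stdin>", line 7, in <module>
  File "h.py", line 25, in rect
    return cv2.warpPerspective(raw,cv2.getPerspectiveTransform(src,dst),(230*s,120*s),flags=cv2.INTER_CUBIC)
           ~~~~~~~~~~~~~~~~~~~^^^^^^^^^^^^^^^^^^^^^^^^^^^^^^^^^^^^^^^^^^^^^^^^^^^^^^^^^^^^^^^^^^^^^^^^^^^^^^
cv2.error: OpenCV(4.12.0) :-1: error: (-5:Bad argument) in function 'warpPerspective'
> Overload resolution failed:
>  - Can't parse 'dsize'. Sequence item with index 0 has a wrong type
>  - Can't parse 'dsize'. Sequence item with index 0 has a wrong type
```

```bash
sed -i 's/(230\*s,120\*s),flags/(int(230*s),int(120*s)),flags/' h.py
python3 - <<'E'
from h import *
im=cv2.imread('pics/s2_raw.png')
for i in range(3): s=ctrl.get_state();print(s['clock'],s['tcp_pos'],s['force'].round(2),todk(s['tcp_pos']))
A=cv2.resize(im[170:330,160:270],None,fx=3.7,fy=3.7,interpolation=cv2.INTER_CUBIC)
t=cv2.imread('pics/t0_raw.png')
B=rect(t,82,'top',1.7)  # initial, rim plane
D=rect(t,70,'top',1.7)
c=np.zeros((600,800,3),np.uint8);c[:A.shape[0],:A.shape[1]]=A
c[0:B.shape[0],408:408+B.shape[1]]=B;c[220:220+D.shape[0],408:408+D.shape[1]]=D
cv2.imwrite('pics/v5.png',c)
E
```

```text
4.9 [ 0.55804429 -0.02487365  0.18500703] [-0.84 -0.25 -1.8 ] [ -1.97201247 -99.4053933 ]
4.9 [ 0.55804429 -0.02487365  0.18500703] [-0.84 -0.25 -1.8 ] [ -1.97201247 -99.4053933 ]
4.9 [ 0.55804429 -0.02487365  0.18500703] [-0.84 -0.25 -1.8 ] [ -1.97201247 -99.4053933 ]
```

View pics/v5.png

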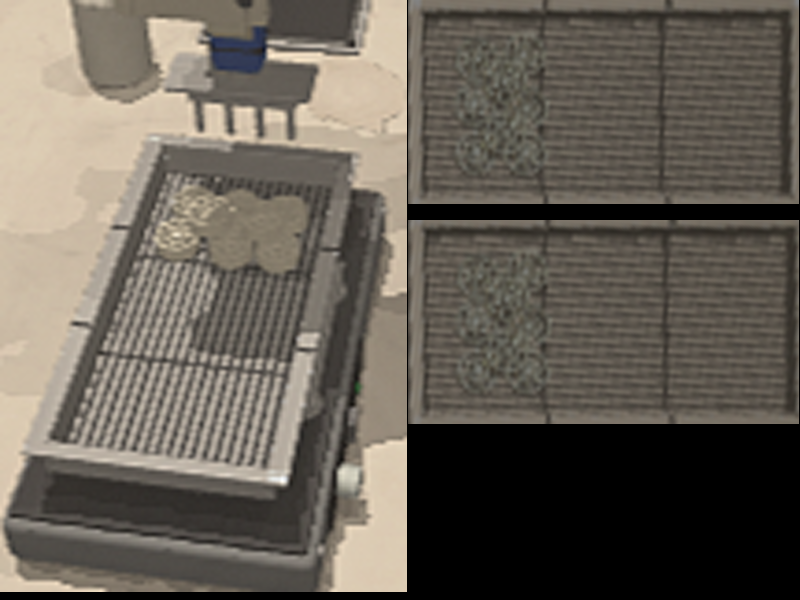

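The side crop shows the rake's teeth hanging just behind the heap, above the far end wall. In the rectified top view the weld lines sit about 2 mm further in +y than I'd modelled, and the heap spans y -87 to -36 and x ±43. I'll correct the deck centre for that, then lower the rake and sweep the top layer.

servo_tool:
  moves:
    - {"gripper": 5,"tx": 0,"ty": 1,"tz": -5,"yaw": 0}
    - {"gripper": 5,"tx": 0,"ty": 1,"tz": -15,"yaw": 0}
    - {"gripper": 5,"tx": 0,"ty": 1,"tz": -25,"yaw": 0}
    - {"gripper": 5,"tx": 0,"ty": 1,"tz": -29,"yaw": 0}
    - {"gripper": 5,"tx": 0,"ty": 1,"tz": -29,"yaw": 0}
    - {"gripper": 5,"tx": 0,"ty": 1,"tz": -29,"yaw": 0}

```text
clock: 5.5
tcp_pos: [0.5597, -0.0223, 0.1587]
eef_rot: [[0.996, -0.086, 0.0], [-0.086, -0.996, 0.0], [0.0, -0.0, -1.0]]
force: [-0.7, -0.0, -1.3]
opening: 0.237
grip_force: 50.0
```

servo_tool:
  moves:
    - {"gripper": 5,"tx": 0,"ty": 0,"tz": -2.5,"yaw": 0}
    - {"gripper": 5,"tx": 0.5,"ty": 6,"tz": -2.5,"yaw": 0}
    - {"gripper": 5,"tx": 1.5,"ty": 16,"tz": -2.5,"yaw": 0}
    - {"gripper": 5,"tx": 2,"ty": 26,"tz": -2.5,"yaw": 0}
    - {"gripper": 5,"tx": 3,"ty": 36,"tz": -2.5,"yaw": 0}
    - {"gripper": 5,"tx": 4,"ty": 46,"tz": -2.5,"yaw": 0}
    - {"gripper": 5,"tx": 5,"ty": 56,"tz": -2.5,"yaw": 0}
    - {"gripper": 5,"tx": 5.5,"ty": 66,"tz": -2.5,"yaw": 0}
    - {"gripper": 5,"tx": 6.5,"ty": 75,"tz": -2.5,"yaw": 0}
    - {"gripper": 5,"tx": 7,"ty": 80,"tz": -2.5,"yaw": 0}

```text
clock: 6.5
tcp_pos: [0.5667, 0.0592, 0.1563]
eef_rot: [[0.996, -0.084, 0.0], [-0.084, -0.996, 0.001], [0.0, -0.001, -1.0]]
force: [0.3, 0.6, -1.7]
opening: 0.236
grip_force: 50.0
```

```bash
sed -i 's/^C=.*;YAW/C=np.array([.5677,.0757]);YAW/' h.py
python3 - <<'E'
from h import *
snap('side','s3');snap('top','t3')
im=cv2.imread('pics/s3_raw.png')
s=ctrl.get_state();print(s['clock'],s['tcp_pos'],s['force'].round(2),todk(s['tcp_pos']))
A=cv2.resize(im[190:330,160:270],None,fx=4,fy=4,interpolation=cv2.INTER_CUBIC)
t=cv2.imread('pics/t3_raw.png')
D=rect(im,65,'side',1.5)
B=rect(t,65,'top',1.5)
c=np.zeros((600,800,3),np.uint8);c[:A.shape[0],:A.shape[1]]=A
c[0:D.shape[0],450:450+D.shape[1]]=D;c[220:220+B.shape[0],450:450+B.shape[1]]=B
cv2.imwrite('pics/v6.png',c)
E
```

```text
6.6 [0.56662156 0.05892947 0.15625983] [-0.71  0.45 -1.7 ] [  0.35799205 -16.80135781]
```

View pics/v6.png

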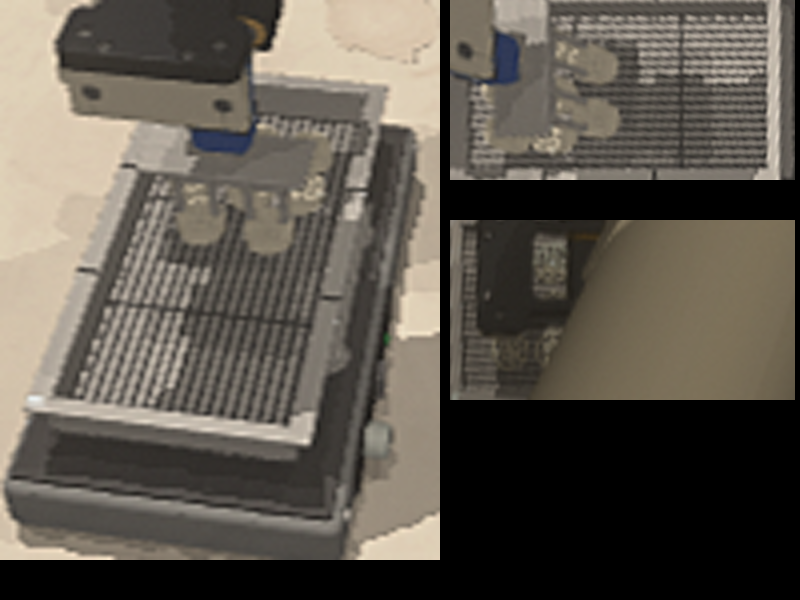

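The side view shows both top carriers swept off. They lie flat in the middle third near deck (19,-13) and (-18,-13), and the rest of the heap is still behind. Next I lift, go back behind the heap shifted +18 mm in x so one column stays in the first third, and come down.

servo_tool:
  moves:
    - {"gripper": 5,"tx": 0,"ty": 0,"tz": 10,"yaw": 0}
    - {"gripper": 5,"tx": 0,"ty": 0,"tz": 24,"yaw": 0}
    - {"gripper": 5,"tx": 2,"ty": -15,"tz": 25,"yaw": 0}
    - {"gripper": 5,"tx": 4,"ty": -35,"tz": 25,"yaw": 0}
    - {"gripper": 5,"tx": 7,"ty": -58,"tz": 25,"yaw": 0}
    - {"gripper": 5,"tx": 9,"ty": -76,"tz": 25,"yaw": 0}
    - {"gripper": 5,"tx": 10,"ty": -81.5,"tz": 25,"yaw": 0}
    - {"gripper": 5,"tx": 10,"ty": -81.5,"tz": 20,"yaw": 0}
    - {"gripper": 5,"tx": 10,"ty": -81.5,"tz": 20,"yaw": 0}

```text
clock: 7.5
tcp_pos: [0.576, -0.0233, 0.1757]
eef_rot: [[0.996, -0.085, -0.001], [-0.085, -0.996, 0.001], [-0.001, -0.001, -1.0]]
force: [-0.2, 0.7, -2.0]
opening: 0.239
grip_force: 50.0
```

```bash
cat > v.py <<'E'
import sys
from h import *
n=sys.argv[1]
snap('side','s'+n);snap('top','t'+n)
im=cv2.imread(f'pics/s{n}_raw.png');t=cv2.imread(f'pics/t{n}_raw.png')
s=ctrl.get_state();print(s['clock'],s['tcp_pos'],s['force'].round(2),todk(s['tcp_pos']))
A=cv2.resize(im[190:330,160:270],None,fx=4,fy=4,interpolation=cv2.INTER_CUBIC)
c=np.zeros((600,800,3),np.uint8);c[:A.shape[0],:A.shape[1]]=A
for k,D in enumerate((rect(im,70,'side',1.5),rect(t,70,'top',1.5))): c[220*k:220*k+D.shape[0],450:450+D.shape[1]]=D
cv2.imwrite(f'pics/v{n}.png',c)
E
python3 v.py 7
```

```text
7.6 [ 0.57626334 -0.02243323  0.17604521] [ 0.87  1.02 -1.51] [ 16.91428429 -97.04312975]
```

View pics/v7.png

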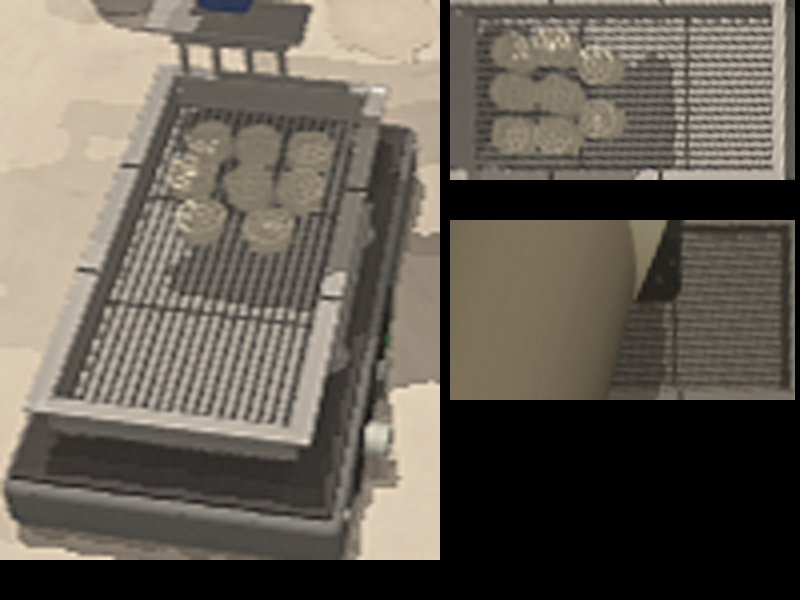

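All eight lie flat. The top faces in deck (x, y) mm are at about:
- **Lower layer:** (27,-73), (32,-47), (-1,-74), (-1,-43), (-29,-72) and (-30,-44).
- **Swept off the top:** (17,-15) and (-19,-13).

Next I set the teeth down behind the x = 0 and +29 columns.

servo_tool:
  moves:
    - {"gripper": 5,"tx": 1,"ty": -1,"tz": -10,"yaw": 0}
    - {"gripper": 5,"tx": 1,"ty": -1,"tz": -20,"yaw": 0}
    - {"gripper": 5,"tx": 1,"ty": -1,"tz": -28,"yaw": 0}
    - {"gripper": 5,"tx": 1,"ty": -1,"tz": -30,"yaw": 0}
    - {"gripper": 5,"tx": 1,"ty": -1,"tz": -30,"yaw": 0}

```text
clock: 8.1
tcp_pos: [0.5771, -0.0247, 0.1454]
eef_rot: [[0.996, -0.085, -0.001], [-0.085, -0.996, 0.0], [-0.001, -0.0, -1.0]]
force: [0.5, -1.2, -2.0]
opening: 0.24
grip_force: 50.0
```

servo_tool:
  moves:
    - {"gripper": 5,"tx": 0,"ty": 0,"tz": -1,"yaw": 0}
    - {"gripper": 5,"tx": 0,"ty": 0,"tz": -2,"yaw": 0}
    - {"gripper": 5,"tx": 0,"ty": 0,"tz": -2,"yaw": 0}

```text
clock: 8.4
tcp_pos: [0.5778, -0.0249, 0.1444]
eef_rot: [[0.996, -0.086, 0.0], [-0.086, -0.996, -0.0], [0.0, 0.0, -1.0]]
force: [1.2, -0.1, -1.8]
opening: 0.239
grip_force: 50.0
```

servo_tool:
  moves:
    - {"gripper": 5,"tx": 0,"ty": 0,"tz": -1,"yaw": 0}
    - {"gripper": 5,"tx": 0,"ty": 0,"tz": -1,"yaw": 0}

```text
clock: 8.6
tcp_pos: [0.5776, -0.0249, 0.1433]
eef_rot: [[0.996, -0.086, 0.0], [-0.086, -0.996, -0.0], [0.0, 0.0, -1.0]]
force: [-0.3, 0.2, -1.5]
opening: 0.239
grip_force: 50.0
```

servo_tool:
  moves:
    - {"gripper": 5,"tx": 0,"ty": 0,"tz": -1,"yaw": 0}
    - {"gripper": 5,"tx": 0,"ty": 0,"tz": -1,"yaw": 0}

```text
clock: 8.8
tcp_pos: [0.5777, -0.0248, 0.1422]
eef_rot: [[0.996, -0.086, 0.0], [-0.086, -0.996, -0.0], [0.0, -0.0, -1.0]]
force: [0.2, 0.2, -0.9]
opening: 0.24
grip_force: 50.0
```

servo_tool:
  moves:
    - {"gripper": 5,"tx": 0,"ty": 0,"tz": -1,"yaw": 0}
    - {"gripper": 5,"tx": 0,"ty": 0,"tz": -1,"yaw": 0}

```text
clock: 9.0
tcp_pos: [0.5777, -0.0248, 0.1413]
eef_rot: [[0.996, -0.086, 0.0], [-0.086, -0.996, -0.0], [0.0, 0.0, -1.0]]
force: [0.0, 0.3, 0.7]
opening: 0.236
grip_force: 50.0
```

servo_tool:
  moves:
    - {"gripper": 5,"tx": 0,"ty": 0,"tz": -1,"yaw": 0}
    - {"gripper": 5,"tx": 0,"ty": 0,"tz": -1,"yaw": 0}

```text
clock: 9.2
tcp_pos: [0.5777, -0.0248, 0.1404]
eef_rot: [[0.996, -0.086, 0.0], [-0.086, -0.996, -0.0], [0.0, 0.0, -1.0]]
force: [-0.7, -0.3, 1.8]
opening: 0.234
grip_force: 50.0
```

Contact began at TCP z ≈ 142.5 mm and the net load is now about 3.5 N, so the end stiffness is roughly 1.7 N/mm, as described. I'll draw slowly, raising z as the deck stiffens towards its middle.

servo_tool:
  moves:
    - {"gripper": 5,"tx": 0.2,"ty": 2,"tz": 0.1,"yaw": 0}
    - {"gripper": 5,"tx": 0.4,"ty": 4,"tz": 0.2,"yaw": 0}
    - {"gripper": 5,"tx": 0.6,"ty": 6.5,"tz": 0.3,"yaw": 0}
    - {"gripper": 5,"tx": 0.8,"ty": 9,"tz": 0.5,"yaw": 0}
    - {"gripper": 5,"tx": 1,"ty": 11,"tz": 0.6,"yaw": 0}

```text
clock: 9.7
tcp_pos: [0.5787, -0.0136, 0.1409]
eef_rot: [[0.996, -0.086, 0.0], [-0.086, -0.996, -0.0], [0.0, 0.0, -1.0]]
force: [-0.7, -1.9, 0.8]
opening: 0.235
grip_force: 50.0
```

servo_tool:
  moves:
    - {"gripper": 5,"tx": 0.2,"ty": 2,"tz": 0.1,"yaw": 0}
    - {"gripper": 5,"tx": 0.4,"ty": 4.5,"tz": 0.2,"yaw": 0}
    - {"gripper": 5,"tx": 0.6,"ty": 7,"tz": 0.3,"yaw": 0}

```text
clock: 10.0
tcp_pos: [0.5792, -0.0068, 0.1411]
eef_rot: [[0.996, -0.086, -0.0], [-0.086, -0.996, -0.0], [-0.0, 0.0, -1.0]]
force: [0.6, -2.1, 0.1]
opening: 0.238
grip_force: 50.0
```

servo_tool:
  moves:
    - {"gripper": 5,"tx": 0.2,"ty": 2,"tz": -0.2,"yaw": 0}
    - {"gripper": 5,"tx": 0.4,"ty": 4.5,"tz": -0.2,"yaw": 0}
    - {"gripper": 5,"tx": 0.6,"ty": 7,"tz": -0.2,"yaw": 0}
    - {"gripper": 5,"tx": 0.8,"ty": 9.5,"tz": -0.1,"yaw": 0}

```text
clock: 10.4
tcp_pos: [0.5801, 0.0026, 0.1411]
eef_rot: [[0.996, -0.086, 0.0], [-0.086, -0.996, -0.0], [0.0, 0.0, -1.0]]
force: [0.2, -3.2, 1.8]
opening: 0.235
grip_force: 50.0
```

servo_tool:
  moves:
    - {"gripper": 5,"tx": 0.2,"ty": 2.5,"tz": 0.1,"yaw": 0}
    - {"gripper": 5,"tx": 0.4,"ty": 5,"tz": 0.2,"yaw": 0}
    - {"gripper": 5,"tx": 0.6,"ty": 7.5,"tz": 0.2,"yaw": 0}
    - {"gripper": 5,"tx": 0.8,"ty": 10,"tz": 0.3,"yaw": 0}

```text
clock: 10.8
tcp_pos: [0.5809, 0.0128, 0.1414]
eef_rot: [[0.996, -0.086, 0.0], [-0.086, -0.996, -0.0], [0.0, 0.0, -1.0]]
force: [-0.8, -4.4, 1.8]
opening: 0.239
grip_force: 50.0
```

servo_tool:
  moves:
    - {"gripper": 5,"tx": 0.2,"ty": 2.5,"tz": 0.1,"yaw": 0}
    - {"gripper": 5,"tx": 0.4,"ty": 5,"tz": 0.2,"yaw": 0}
    - {"gripper": 5,"tx": 0.6,"ty": 7.5,"tz": 0.3,"yaw": 0}
    - {"gripper": 5,"tx": 0.8,"ty": 10,"tz": 0.4,"yaw": 0}

```text
clock: 11.2
tcp_pos: [0.5816, 0.0229, 0.1417]
eef_rot: [[0.996, -0.086, -0.0], [-0.086, -0.996, -0.0], [-0.0, 0.0, -1.0]]
force: [0.9, -2.5, 2.5]
opening: 0.241
grip_force: 50.0
```

servo_tool:
  moves:
    - {"gripper": 5,"tx": 0.2,"ty": 2.5,"tz": 0.1,"yaw": 0}
    - {"gripper": 5,"tx": 0.4,"ty": 5,"tz": 0.1,"yaw": 0}

```text
clock: 11.4
tcp_pos: [0.582, 0.0279, 0.1418]
eef_rot: [[0.996, -0.086, 0.0], [-0.086, -0.996, -0.0], [0.0, 0.0, -1.0]]
force: [-1.3, -3.7, 3.5]
opening: 0.235
grip_force: 50.0
```

servo_tool:
  moves:
    - {"gripper": 5,"tx": 0.2,"ty": 2,"tz": 0.3,"yaw": 0}
    - {"gripper": 5,"tx": 0.4,"ty": 4,"tz": 0.5,"yaw": 0}
    - {"gripper": 5,"tx": 0.5,"ty": 6,"tz": 0.6,"yaw": 0}

```text
clock: 11.7
tcp_pos: [0.5824, 0.0342, 0.1423]
eef_rot: [[0.996, -0.085, -0.0], [-0.085, -0.996, 0.0], [-0.0, -0.0, -1.0]]
force: [-0.4, -1.5, 1.8]
opening: 0.237
grip_force: 50.0
```

servo_tool:
  moves:
    - {"gripper": 5,"tx": 0.2,"ty": 2,"tz": 0.1,"yaw": 0}
    - {"gripper": 5,"tx": 0.4,"ty": 4,"tz": 0.1,"yaw": 0}

```text
clock: 11.9
tcp_pos: [0.5827, 0.038, 0.1424]
eef_rot: [[0.996, -0.085, -0.0], [-0.085, -0.996, 0.0], [-0.0, -0.0, -1.0]]
force: [-0.3, -1.8, 1.6]
opening: 0.235
grip_force: 50.0
```

servo_tool:
  moves:
    - {"gripper": 5,"tx": 0.2,"ty": 2,"tz": 0.1,"yaw": 0}
    - {"gripper": 5,"tx": 0.4,"ty": 4.5,"tz": 0.1,"yaw": 0}
    - {"gripper": 5,"tx": 0.6,"ty": 7,"tz": 0.2,"yaw": 0}

```text
clock: 12.2
tcp_pos: [0.5834, 0.045, 0.1426]
eef_rot: [[0.996, -0.086, -0.0], [-0.086, -0.996, 0.0], [-0.0, -0.0, -1.0]]
force: [0.4, -3.1, 0.3]
opening: 0.237
grip_force: 50.0
```

servo_tool:
  moves:
    - {"gripper": 5,"tx": 0.2,"ty": 2,"tz": 0,"yaw": 0}
    - {"gripper": 5,"tx": 0.4,"ty": 4.5,"tz": 0.1,"yaw": 0}
    - {"gripper": 5,"tx": 0.6,"ty": 7,"tz": 0.1,"yaw": 0}

```text
clock: 12.5
tcp_pos: [0.584, 0.0521, 0.1427]
eef_rot: [[0.996, -0.086, -0.0], [-0.086, -0.996, 0.0], [-0.0, -0.0, -1.0]]
force: [-0.1, -1.9, -0.2]
opening: 0.237
grip_force: 50.0
```

servo_tool:
  moves:
    - {"gripper": 5,"tx": 0.2,"ty": 2,"tz": -0.1,"yaw": 0}
    - {"gripper": 5,"tx": 0.4,"ty": 4.5,"tz": -0.1,"yaw": 0}
    - {"gripper": 5,"tx": 0.6,"ty": 7,"tz": -0.1,"yaw": 0}

```text
clock: 12.8
tcp_pos: [0.5842, 0.0583, 0.1426]
eef_rot: [[0.996, -0.086, -0.001], [-0.086, -0.996, -0.001], [-0.001, 0.001, -1.0]]
force: [-3.2, -4.2, 1.7]
opening: 0.239
grip_force: 50.0
```

servo_tool:
  moves:
    - {"gripper": 5,"tx": 0.2,"ty": 2,"tz": 0,"yaw": 0}
    - {"gripper": 5,"tx": 0.4,"ty": 4.5,"tz": 0,"yaw": 0}
    - {"gripper": 5,"tx": 0.6,"ty": 7,"tz": 0,"yaw": 0}

```text
clock: 13.1
tcp_pos: [0.5838, 0.0641, 0.1423]
eef_rot: [[0.996, -0.086, -0.003], [-0.086, -0.996, -0.003], [-0.003, 0.003, -1.0]]
force: [-2.6, -3.9, 3.8]
opening: 0.236
grip_force: 50.0
```

```bash
python3 v.py 8; python3 -c "
from h import *
s=ctrl.get_state();print(s['joint_pos'].round(1),s['joint_torque'].round(1),s['moment'].round(2))"
```

```text
13.2 [0.58482317 0.06584966 0.14267024] [-0.98 -1.72  0.92] [17.90197791 -8.35172905]
[  16.    29.7  -32.8  101.9   19.3   54.1 -119.8] [ -0.7 -51.1  -8.5 -24.9  -0.2  -1.   -0.1] [-0.55  0.46  0.03]
```

View pics/v8.png

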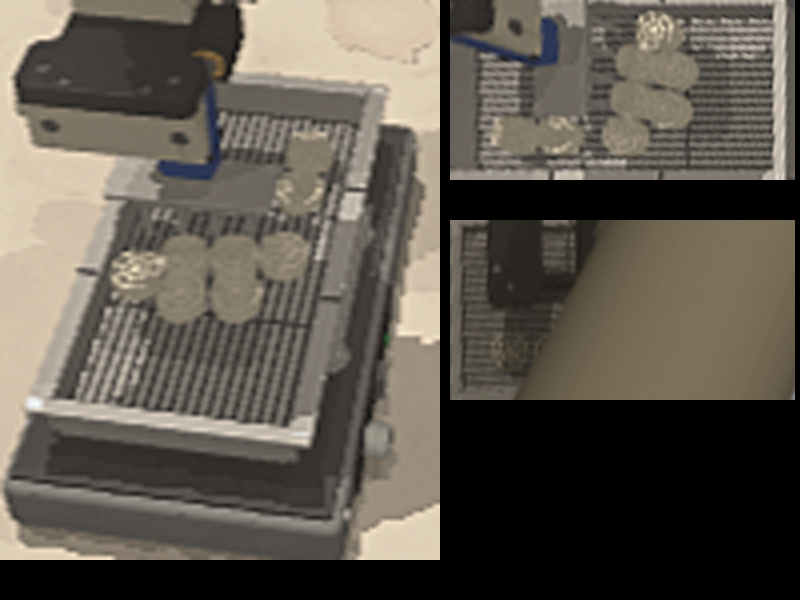

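The side view shows two carriers left in the first third, at about (-29,-72) and (-29,-42). The other six are flat in front of the teeth, at about (40,22), (19,12), (15,33), (-7,10), (-10,30) and (-29,2). The lag was transient and net load is about 2.6 N. Another 20 mm of draw should give 2 / 4 / 2.

servo_tool:
  moves:
    - {"gripper": 5,"tx": 0.2,"ty": 2,"tz": 0,"yaw": 0}
    - {"gripper": 5,"tx": 0.4,"ty": 4,"tz": 0,"yaw": 0}
    - {"gripper": 5,"tx": 0.5,"ty": 6,"tz": 0,"yaw": 0}

```text
clock: 13.5
tcp_pos: [0.5863, 0.0724, 0.1428]
eef_rot: [[0.996, -0.085, 0.001], [-0.085, -0.996, 0.001], [0.001, -0.001, -1.0]]
force: [-1.2, -2.9, 0.6]
opening: 0.242
grip_force: 50.0
```

servo_tool:
  moves:
    - {"gripper": 5,"tx": 0.2,"ty": 2,"tz": 0,"yaw": 0}
    - {"gripper": 5,"tx": 0.3,"ty": 3,"tz": 0,"yaw": 0}

```text
clock: 13.7
tcp_pos: [0.5861, 0.075, 0.1428]
eef_rot: [[0.996, -0.085, 0.0], [-0.085, -0.996, 0.0], [0.0, -0.0, -1.0]]
force: [-0.9, -2.2, 1.1]
opening: 0.237
grip_force: 50.0
```

servo_tool:
  moves:
    - {"gripper": 5,"tx": 0.2,"ty": 2,"tz": 0,"yaw": 0}
    - {"gripper": 5,"tx": 0.4,"ty": 4,"tz": 0,"yaw": 0}
    - {"gripper": 5,"tx": 0.5,"ty": 6,"tz": 0,"yaw": 0}

```text
clock: 14.0
tcp_pos: [0.5866, 0.0808, 0.1427]
eef_rot: [[0.996, -0.086, 0.0], [-0.086, -0.996, -0.0], [0.0, 0.0, -1.0]]
force: [-1.0, -2.2, 0.7]
opening: 0.237
grip_force: 50.0
```

servo_tool:
  moves:
    - {"gripper": 5,"tx": 0.2,"ty": 2,"tz": 0,"yaw": 0}
    - {"gripper": 5,"tx": 0.4,"ty": 4,"tz": 0,"yaw": 0}
    - {"gripper": 5,"tx": 0.5,"ty": 5,"tz": 0,"yaw": 0}
    - {"gripper": 5,"tx": 0.5,"ty": 5,"tz": 0,"yaw": 0}

```text
clock: 14.4
tcp_pos: [0.5872, 0.0863, 0.1427]
eef_rot: [[0.996, -0.085, 0.0], [-0.085, -0.996, 0.001], [0.0, -0.001, -1.0]]
force: [-0.6, -0.9, -0.3]
opening: 0.241
grip_force: 50.0
```

Net load stayed around 1.5–3 N through the draw. I back off slightly, lift and return over the stand.

servo_tool:
  moves:
    - {"gripper": 5,"tx": -0.2,"ty": -2,"tz": 0.5,"yaw": 0}
    - {"gripper": 5,"tx": -0.2,"ty": -2,"tz": 10,"yaw": 0}
    - {"gripper": 5,"tx": -0.2,"ty": -2,"tz": 30,"yaw": 0}
    - {"gripper": 5,"tx": -0.2,"ty": -2,"tz": 50,"yaw": 0}
    - {"gripper": 5,"tx": -1,"ty": -15,"tz": 60,"yaw": 0.3}
    - {"gripper": 5,"tx": -3,"ty": -45,"tz": 60,"yaw": 0.6}
    - {"gripper": 5,"tx": -6,"ty": -85,"tz": 60,"yaw": 1}
    - {"gripper": 5,"tx": -9,"ty": -125,"tz": 60,"yaw": 1.4}
    - {"gripper": 5,"tx": -12,"ty": -165,"tz": 60,"yaw": 1.4}
    - {"gripper": 5,"tx": -15,"ty": -205,"tz": 60,"yaw": 1.4}

```text
clock: 15.4
tcp_pos: [0.5721, -0.1206, 0.2035]
eef_rot: [[0.998, -0.061, 0.001], [-0.061, -0.998, 0.0], [0.001, -0.0, -1.0]]
force: [-0.2, 0.1, -2.0]
opening: 0.235
grip_force: 50.0
```

servo_tool:
  moves:
    - {"gripper": 5,"tx": -2,"ty": -40,"tz": 0,"yaw": 0}
    - {"gripper": 5,"tx": -4,"ty": -80,"tz": 0,"yaw": 0}
    - {"gripper": 5,"tx": -6,"ty": -115,"tz": 0,"yaw": 0}
    - {"gripper": 5,"tx": -8,"ty": -142,"tz": 0,"yaw": 0}
    - {"gripper": 5,"tx": -8.5,"ty": -155,"tz": 0,"yaw": 0}
    - {"gripper": 5,"tx": -8.5,"ty": -158,"tz": -15,"yaw": 0}
    - {"gripper": 5,"tx": -8.5,"ty": -158,"tz": -30,"yaw": 0}
    - {"gripper": 5,"tx": -8.5,"ty": -158,"tz": -40,"yaw": 0}
    - {"gripper": 5,"tx": -8.5,"ty": -158,"tz": -45,"yaw": 0}
    - {"gripper": 5,"tx": -8.5,"ty": -158,"tz": -45,"yaw": 0}

```text
clock: 16.4
tcp_pos: [0.5632, -0.2754, 0.1563]
eef_rot: [[0.998, -0.059, -0.002], [-0.059, -0.998, 0.002], [-0.002, -0.002, -1.0]]
force: [-0.5, -0.4, -2.0]
opening: 0.233
grip_force: 50.0
```

```bash
cat > w.py <<'E'
import sys
from h import *
n=sys.argv[1]
snap('side','s'+n);snap('top','t'+n)
im=cv2.imread(f'pics/s{n}_raw.png');t=cv2.imread(f'pics/t{n}_raw.png')
s=ctrl.get_state();print(s['clock'],s['tcp_pos'],s['force'].round(2))
A=cv2.resize(im[195:320,165:265],None,fx=3.8,fy=3.8,interpolation=cv2.INTER_CUBIC)
B=cv2.resize(im[125:205,195:275],None,fx=4.6,fy=4.6,interpolation=cv2.INTER_CUBIC)[:, :370]
c=np.zeros((600,800,3),np.uint8);c[:A.shape[0],:A.shape[1]]=A;c[:B.shape[0],420:420+B.shape[1]]=B
for k,D in enumerate((rect(im,70,'side',1.5),rect(t,70,'top',1.5))):
    D=D[:120*3//2]; y=400; c[y:y+D.shape[0],10+390*k:10+390*k+D.shape[1]]=D if y>=A.shape[0] else D
A2=c[:A.shape[0]]
cv2.imwrite(f'pics/v{n}.png',c)
tip=s['tcp_pos']-[0,0,.0834]
for dx in(-27,-9,9,27):
    X=tip+np.r_[np.array([np.cos(np.radians(-3.5)),np.sin(np.radians(-3.5)),0])*dx/1e3]
    print('tooth',(w2pix('side',X)-[195,125])*4.6+[420,0])
print('mouth',(w2pix('side',[.5645,-.2765,.052])-[195,125])*4.6+[420,0])
E
python3 w.py 9
```

```text
16.5 [ 0.56404866 -0.27647707  0.15781232] [ 1.04 -0.41 -0.51]
tooth [652.58419896 128.10568029]
tooth [622.59052014 126.14958778]
tooth [592.70463189 124.20052504]
tooth [562.92595419 122.25845423]
mouth [608.36147126 156.25770488]
```

View pics/v9.png

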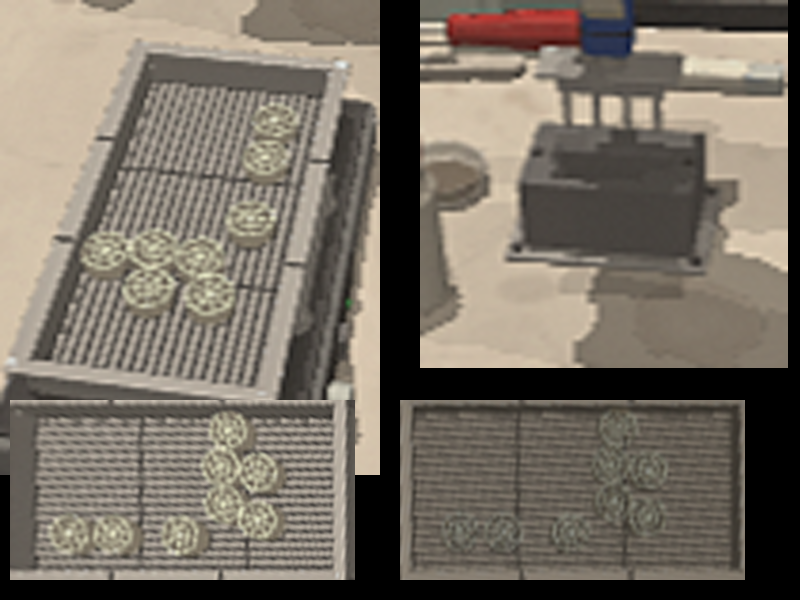

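The picture shows all eight carriers flat and separate. From the top view their y positions are:
- **-y third:** -74 and -46
- **Middle third:** 0, 24, 26 and 30
- **+y third:** 50 and 52

The rake hangs square above the slot at image (612,125), within the known 3 mm bias of the side camera. Next I stand it home.

servo_tool:
  moves:
    - {"gripper": 5,"tx": 0,"ty": 0,"tz": -5,"yaw": 0}
    - {"gripper": 5,"tx": 0,"ty": 0,"tz": -12,"yaw": 0}
    - {"gripper": 5,"tx": 0,"ty": 0,"tz": -19,"yaw": 0}
    - {"gripper": 5,"tx": 0,"ty": 0,"tz": -26,"yaw": 0}
    - {"gripper": 5,"tx": 0,"ty": 0,"tz": -33,"yaw": 0}
    - {"gripper": 5,"tx": 0,"ty": 0,"tz": -38,"yaw": 0}

```text
clock: 17.1
tcp_pos: [0.5632, -0.2772, 0.1187]
eef_rot: [[0.998, -0.061, -0.001], [-0.061, -0.998, 0.0], [-0.001, -0.0, -1.0]]
force: [-0.2, -0.2, -2.2]
opening: 0.236
grip_force: 50.0
```

servo_tool:
  moves:
    - {"gripper": 5,"tx": 0,"ty": 0,"tz": -4,"yaw": 0}
    - {"gripper": 5,"tx": 0,"ty": 0,"tz": -8,"yaw": 0}
    - {"gripper": 5,"tx": 0,"ty": 0,"tz": -12,"yaw": 0}
    - {"gripper": 5,"tx": 0,"ty": 0,"tz": -15,"yaw": 0}

```text
clock: 17.5
tcp_pos: [0.5636, -0.2773, 0.1045]
eef_rot: [[0.998, -0.061, 0.0], [-0.061, -0.998, -0.0], [0.0, 0.0, -1.0]]
force: [-0.2, 0.2, -1.8]
opening: 0.237
grip_force: 50.0
```

Bar is in the slot without contact. Now the last centimetre.

servo_tool:
  moves:
    - {"gripper": 5,"tx": 0,"ty": 0,"tz": -3,"yaw": 0}
    - {"gripper": 5,"tx": 0,"ty": 0,"tz": -6,"yaw": 0}
    - {"gripper": 5,"tx": 0,"ty": 0,"tz": -9,"yaw": 0}
    - {"gripper": 5,"tx": 0,"ty": 0,"tz": -11,"yaw": 0}
    - {"gripper": 5,"tx": 0,"ty": 0,"tz": -11.5,"yaw": 0}
    - {"gripper": 5,"tx": 0,"ty": 0,"tz": -11.5,"yaw": 0}

```text
clock: 18.1
tcp_pos: [0.5637, -0.2773, 0.0934]
eef_rot: [[0.998, -0.061, 0.0], [-0.061, -0.998, -0.0], [0.0, 0.0, -1.0]]
force: [-0.9, -0.1, -1.0]
opening: 0.234
grip_force: 50.0
```

servo_tool:
  moves:
    - {"gripper": 5,"tx": 0,"ty": 0,"tz": -0.5,"yaw": 0}
    - {"gripper": 5,"tx": 0,"ty": 0,"tz": -1,"yaw": 0}
    - {"gripper": 5,"tx": 0,"ty": 0,"tz": -1,"yaw": 0}

```text
clock: 18.4
tcp_pos: [0.5638, -0.2773, 0.0934]
eef_rot: [[0.998, -0.061, 0.0], [-0.061, -0.998, -0.001], [0.0, 0.001, -1.0]]
force: [-3.8, 0.0, 7.2]
opening: 0.241
grip_force: 50.0
```

Seated: z has stopped at 93.4 mm, the same as at pick-up, with 7 N pressing on the block. Now I release gently and withdraw upwards.

servo_tool:
  moves:
    - {"gripper": 26,"tx": 0,"ty": 0,"tz": 0.5,"yaw": 0}
    - {"gripper": 40,"tx": 0,"ty": 0,"tz": 0.5,"yaw": 0}
    - {"gripper": 55,"tx": 0,"ty": 0,"tz": 0.5,"yaw": 0}
    - {"gripper": 60,"tx": 0,"ty": 0,"tz": 0.5,"yaw": 0}
    - {"gripper": 60,"tx": 0,"ty": 0,"tz": 0.5,"yaw": 0}
    - {"gripper": 60,"tx": 0,"ty": 0,"tz": 0.5,"yaw": 0}

```text
clock: 19.0
tcp_pos: [0.5636, -0.2773, 0.0926]
eef_rot: [[0.998, -0.061, -0.0], [-0.061, -0.998, 0.0], [-0.0, -0.0, -1.0]]
force: [0.2, 0.3, -0.9]
opening: 0.638
grip_force: 0.0
```

servo_tool:
  moves:
    - {"gripper": 60,"tx": 0,"ty": 0,"tz": 5,"yaw": 0}
    - {"gripper": 60,"tx": 0,"ty": 0,"tz": 20,"yaw": 0}
    - {"gripper": 60,"tx": 0,"ty": 0,"tz": 45,"yaw": 0}
    - {"gripper": 60,"tx": 0,"ty": 0,"tz": 80,"yaw": 0}
    - {"gripper": 60,"tx": 0,"ty": 0,"tz": 115,"yaw": 0}
    - {"gripper": 60,"tx": -25,"ty": -25,"tz": 135,"yaw": 0}
    - {"gripper": 60,"tx": -60,"ty": -55,"tz": 135,"yaw": 0}
    - {"gripper": 60,"tx": -95,"ty": -85,"tz": 135,"yaw": 0}
    - {"gripper": 60,"tx": -120,"ty": -105,"tz": 135,"yaw": 0}
    - {"gripper": 60,"tx": -125,"ty": -110,"tz": 135,"yaw": 0}

```text
clock: 20.0
tcp_pos: [0.4343, -0.3917, 0.229]
eef_rot: [[0.998, -0.068, -0.002], [-0.068, -0.998, -0.003], [-0.001, 0.003, -1.0]]
force: [0.1, -0.8, 0.0]
opening: 0.653
grip_force: 0.0
```

```bash
python3 w.py 10
```

```text
20.1 [ 0.43768487 -0.38887136  0.22895772] [ 0.21 -0.42 -1.07]
tooth [870.8965131  -64.72914232]
tooth [841.50914248 -66.28519595]
tooth [812.22391638 -67.83584106]
tooth [783.04030317 -69.3811058 ]
mouth [608.36147126 156.25770488]
```

View pics/v10.png

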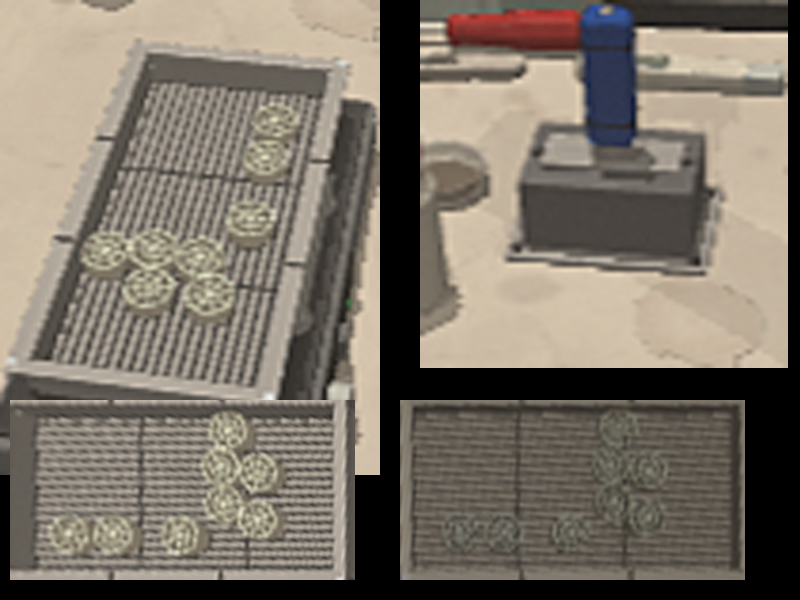

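The final picture shows the rake upright with its flange flat on the block (around (612,150)), the eight carriers flat in a 2/4/2 spread, and the arm clear. I'm handing the job in.

```bash
python3 -c "
from cell import ctrl
print(ctrl.sign_off())"
```

```text
the job is handed in; nothing more can be done
None
```

Job handed in at about 20 s: all eight carriers lie flat in one layer, 2/4/2 across the thirds, the teeth were kept to about 5.5 N or less on the wires (as read between moves), and the rake is fully home in its stand.

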